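# Take the wide tape roll off its leaning spindle

### The job

Turn the keeper bar of the tape rack a quarter turn so that it no longer lies over the two spindles, slide the wide roll of linen tape up off its leaning spindle, and lower it into the white tray that holds the eraser, so that it lies flat on the tray's floor, clear of the eraser. Leave the narrow roll seated on its spindle, and leave the eraser and the orange-handled brush where they are.

Things in the scene. Friction and masses are not known exactly. Their poses are not given: they have to be found in the camera images.
- rack: Plywood tape rack (fixed), 300 mm along own y. Origin on the table under the leaning deck's middle; own x points to the rack's back, z up. A ledge with a jar, a loupe and a tub on it juts out over the deck: underside 236 mm above the table, front edge at own x = -24 mm. So rolls and knob cannot be reached with a vertical gripper: tilt it along the spindles. Back board at own x = +81 mm.
- deck: Leaning deck of the rack, 130 x 300 mm. Origin: centre of its upper face, 75 mm above the table. Own z = direction of both spindles (up, leaning 35 deg towards the rack's front), own y along the row, own x up the slope. Two steel spindles, 16 mm diameter, tips 58 mm above the face, at own y = +75 and -75 mm, each with a seat washer 44 mm across, 3 mm thick.
- keeper (a joint): Aluminium keeper bar, 190 x 18 x 7 mm, turning about the deck's z axis through its origin; underside 60 mm above the deck's face. 0 rad = along the deck's y, over both spindles (rolls locked in); grows anticlockwise seen from the spindle tips, to its stop at 1.57 rad, where it lies along the slope, clear of both rolls. Stays where left (friction 0.05 N m).
- knob (a point): Grip point of the black knob on the keeper bar (16 mm diameter, 30 mm tall, parallel to the spindles), 85 mm from the pivot, 21 mm above the bar's upper face, 9 mm below the knob's top, 88 mm above the deck's face. At 0 rad it is at the deck's +y end; it travels down the slope (deck -x) as the bar opens. Attitude: z along the spindles.
- wide_roll_c (a point): Centre (half-way along its axis) of the wide roll of linen tape, the one to be moved: grey tape wound on a cardboard core, 54 mm outside diameter, 22 mm bore, 40 mm wide, 60 g, loose on either spindle and resting on the washer. Own z = roll axis. It needs to rise about 55 mm along the spindle to come off.
- narrow_roll_c (a point): Centre of the narrow roll, same diameters but only 22 mm wide, on the other spindle. It stays there.
- tray: White moulded tray with only an eraser in it (fixed; not the larger tray of prints to its left), 234 mm along its own x, 294 mm along its own y, rim 50 mm high with sloping walls. Origin at the centre of its underside; the inner floor lies 6 mm above it and is flat over 170 x 230 mm.
- tray_eraser: Eraser block in a blue sleeve (55 x 25 x 14 mm), loose in the tray near its own -y end (far end, seen from the robot). Origin at the centre of its underside, x along its length. A bystander.
- flat_brush: Flat brush with an orange handle (199 x 32 x 12 mm), loose on the table. Origin at its underside. A bystander.
Not all that is in view belongs to the job. Leave any blue or purple look-alike of the part that bears wide_roll_c alone.

How it is judged:
By the outcome, as a careful person would: the job done as asked, in the order asked, and still so for the second after the job is handed in, with the robot touching nothing.
It also fails if it takes over 54 s, if anything falls off the work surface, if the arm or the gripper's body presses on something with over 40 N, if the wrist force passes 120 N, or if a joint passes its speed limit or range.

### The arm

A 7-joint arm with a two-finger parallel gripper is mounted at the origin on the work surface; the furniture and walls round the work are solid. World frame = base frame: x ahead of the robot, y to its left, z up, the work surface at z = 0. Lengths are in m, angles in degrees, forces in N, time in s.
With the tool pointing down it reaches from about 0.425 to 0.875 m from the base axis. Payload 4.7 kg.
Tool frame: the origin (TCP) lies between the finger pads; the fingertips stand 22 mm ahead of it and the grasp point (between the pads) lies 3 mm ahead of it (env.tip_reach is the distance from the TCP to the fingertips, in m); z points along the fingers, y is the line along which they close (so a half turn about z gives the same grasp; the last joint's range is limited). The gripper opens to 87 mm and grips with 3 to 60 N. Pads are 19 mm wide; open, the fingers measure 117 mm over their backs; the gripper's body (75 mm by 190 mm) begins 51 mm behind the grasp point.
Start: joints at [-67.489, 18.392, -4.016, 83.108, 1.295, 78.541, -3.26], TCP at [0.24, 0.604, 0.245] pointing down, gripper open.
Joint ranges: [-163.93, 163.93], [-17.29, 119.83], [-79.2, 71.16], [3.27, 140.29], [-89.18, 269.18], [5.43, 117.66], [-154.24, 154.24]. Speed limits (degrees/s): [147.25, 147.25, 180, 180, 180, 180, 180].

### API

Orientations are given as [roll, pitch, yaw] about the fixed x, y, z axes, in that order (R = Rz(yaw) Ry(pitch) Rx(roll)).
In Python, from cell import env gives the robot as it stands.
- The arm moves only by the shell command python3 -m creep 'ROWS' [FORCE]. ROWS is JSON, one flat list of numbers, 7 for each row, row after row: the finger opening in mm, from 0 to 87, then the shift along the tool's x, y, z in units of 30 mm (1.0 is 30 mm), then the turn, a rotation vector about the tool's x, y, z in units of 6 degrees (1.0 is 6 degrees). A call has 1 to 12 rows; each row is the pose to reach, as a shift and turn from the pose commanded when the call began, along the tool's axes at that moment; what a row does not reach only later rows make up. A row lasts 1/10 s, in which the tool goes at most 50 mm and 8.59 degrees, less where a joint would pass 70% of its speed; a pose out of reach is approached as far as the arm can. A call with a gripper value outside its range is refused whole. The fingers move at their own pace and stop on an object; FORCE is the grip in N (left out, the last holds). Time passes only in rows, so rows that repeat a pose let the fingers close. It gives the time, the measured TCP pose, the force, the opening and the grip force at its end, in the units of the state.
- env.get_obs(): the state, without advancing time (a new reading comes with each control period).
- env.read_camera(name): name is "scene" or "top" or "wrist"; returns a dict with "color" (420x560x3 uint8, red, green, blue), "depth" (420x560 float32, m along the optical axis (not along the pixel's ray), 0 where there is no reading), "fovy" (degrees; the focal length in pixels is half the picture's height over the tangent of half this angle, whatever the lens; pixels are square), "cx", "cy" (the principal point, pixels), "R" (3x3) and "t" (3): a world point X has camera coordinates R X + t. Camera axes: x right, y down, z forward; pixel columns grow to the right and rows downward; lengths in m; the calibration is good to about 2 mm. A picture is of the moment at which its call begins.
- env.sign_off(): hands the job in; it is judged then, once.
The state is a dict: "time_s": time; "qpos": joint angles; "joint_velocities": joint speeds; "effort": joint torques, N m; "tool_pos": TCP position; "tool_rot": TCP orientation; "force": force on the tool from outside, world axes, zero at the start; "wrist_torque": the same for the moment, N m; "grip_width": finger opening in m; "grasp_force": force on a finger pad.
Only numpy, scipy, OpenCV 4.12 (cv2) and the standard library are available. Lean on these libraries where they do the work, as an engineer would, in place of code of your own. Each camera call takes 0.05 s, during which the arm holds its last target. There are 200 camera calls.

## Working session

There is one attempt and no reset: what is moved stays moved. The work goes in short steps, Python scripts to look and compute and a shell command to move; the robot and the scene stay as the last step left them, time stands still between calls to the robot, and variables do not carry over. Pictures are saved under pics/ and viewed, at most 10 in all, crops included, and the job is handed in when it is done.

```bash
ls; mkdir -p pics
python3 - <<'E'
from cell import env
import cv2,numpy as np
print(env.get_obs())
for n in ["scene","top"]:
    c=env.read_camera(n)
    np.savez(f"{n}.npz",**c)
    cv2.imwrite(f"pics/{n}0.png",cv2.resize(c["color"][:,:,::-1],(800,600)))
    print(n,c["fovy"],c["cx"],c["cy"],c["R"],c["t"])
E
```

```text
pics
{'time_s': 0.0, 'qpos': array([-67.49109002,  18.4391117 ,  -4.0159819 ,  83.17468523,
         1.29526974,  78.53906509,  -3.26028731]), 'joint_velocities': array([ 0.03576905, -0.02762769,  0.014854  ,  0.03527798,  0.08329556,
        0.11008243, -0.02649568]), 'effort': array([-1.59783604e-04, -4.91287172e+01, -4.03943891e-01, -3.12528205e+01,
       -6.39874628e-02,  4.36906144e-02,  1.67574149e-04]), 'tool_pos': array([0.24020314, 0.60345015, 0.24346283]), 'tool_rot': array([-1.79892395e+02,  5.77520583e-03,  1.58301034e+02]), 'force': array([ 0.03036114, -0.03318237, -0.37926807]), 'wrist_torque': array([-0.03848488,  0.00936565,  0.00987996]), 'grasp_force': 0.0, 'grip_width': 0.08708363439649257}
scene 42.45560525275226 282.0386067543953 203.5054443254491 [[ 0.78251615 -0.62219325  0.02332477]
 [-0.2949104  -0.40337351 -0.86620879]
 [ 0.54835785  0.67094365 -0.49913754]] [-0.40198702  0.21846855  0.96156841]
top 52.687935955522455 277.63127217447584 211.41156772610412 [[ 0.02571439 -0.99950066  0.01836313]
 [-0.98471257 -0.02849105 -0.17184125]
 [ 0.17227863 -0.01366361 -0.98495349]] [-0.05490611  0.4818478   0.97631522]
```

View pics/scene0.png

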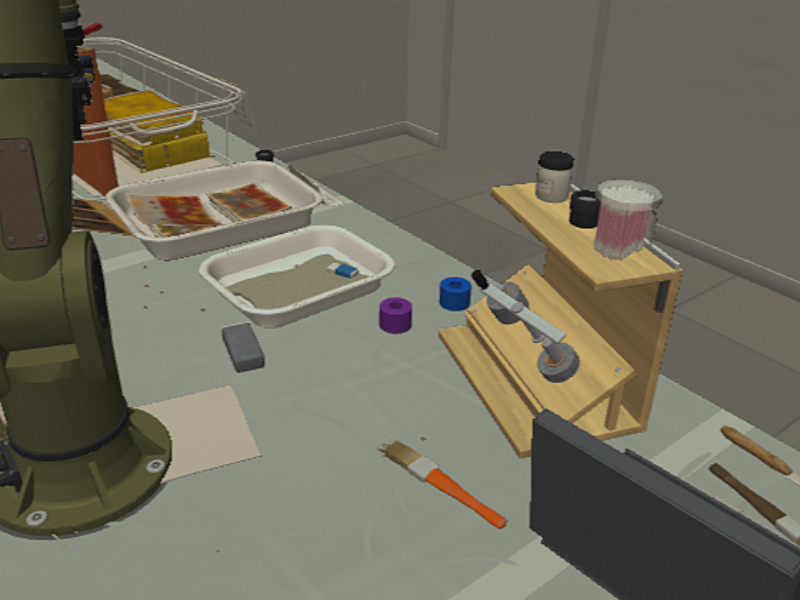

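View pics/top0.png

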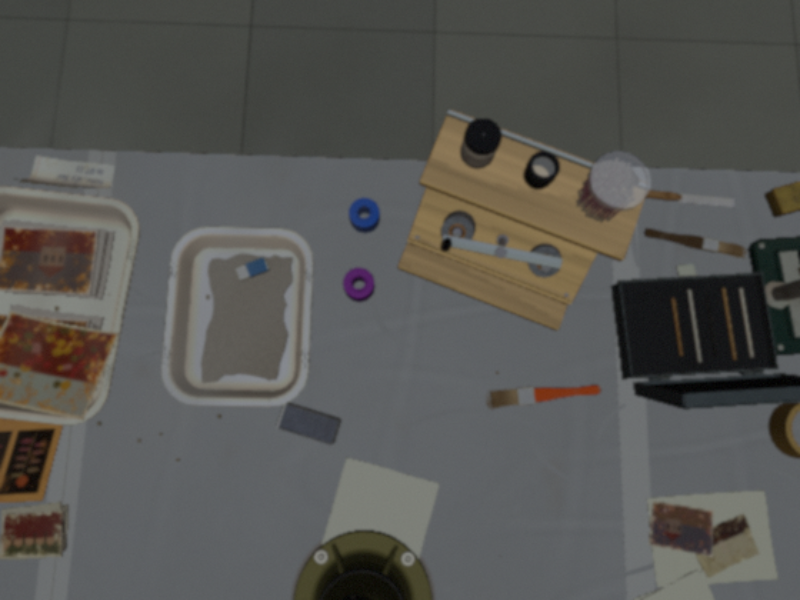

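The scene view shows the knob at (478,279), the left (+y) roll at (508,302), the right (-y) roll at (557,362), and the eraser tray at (297,275). The larger print tray is at (220,205). The look-alikes are the purple roll at (396,314) and the blue roll at (455,293). I'll take an enlarged crop and measure from depth.

```bash
cat > h.py <<'E'
import numpy as np,cv2
def load(n): return dict(np.load(n))
def bp(c,us,vs):
    f=210/np.tan(np.radians(c["fovy"]/2)); us=np.asarray(us);vs=np.asarray(vs)
    d=c["depth"][vs,us]
    P=np.stack([(us-c["cx"])/f*d,(vs-c["cy"])/f*d,d],-1)
    return (P-c["t"])@c["R"],d
def cloud(c):
    v,u=np.mgrid[:420,:560]; P,d=bp(c,u,v); return P,d>0
def proj(c,X):
    f=210/np.tan(np.radians(c["fovy"]/2)); p=np.atleast_2d(X)@c["R"].T+c["t"]
    return np.c_[p[:,0]/p[:,2]*f+c["cx"],p[:,1]/p[:,2]*f+c["cy"]]
E
python3 - <<'E'
from h import *
s=load("scene.npz");t=load("top.npz")
a=cv2.resize(s["color"][175:290,310:455,::-1],(720,571),interpolation=3)
cv2.imwrite("pics/crop1.png",a)
P,ok=cloud(t);S,oks=cloud(s)
q=lambda u,v:np.round(bp(t,[round(u*.7)],[round(v*.7)])[0][0],3)
r=lambda u,v:np.round(bp(s,[round(u*.7)],[round(v*.7)])[0][0],3)
for n,p in dict(knob=(447,243),barR=(550,262),rollL=(460,222),rollR=(545,262),lipL=(403,266),lipR=(556,325),ledgeL=(424,182),ledgeR=(622,254),floor=(245,320),eraser=(255,268),rimL=(168,320),rimR=(307,320),brush=(545,395)).items(): print(n,q(*p))
for n,p in dict(knob=(478,275),rollL=(520,300),rollR=(545,362),deck=(590,340),bar=(520,310),lip=(500,395)).items(): print('s',n,r(*p))
# rim of tray
m=oks&(S[...,2]>.04)&(S[...,2]<.056)&(S[...,0]>.3)&(S[...,0]<.75)&(S[...,1]>.05)&(S[...,1]<.5)
m2=ok&(P[...,2]>.042)&(P[...,2]<.056)&(P[...,0]>.3)&(P[...,0]<.75)&(P[...,1]>.05)&(P[...,1]<.36)
for X in (S[m],P[m2]): print(len(X),cv2.minAreaRect(X[:,:2].astype(np.float32)),X.min(0),X.max(0))
# deck plane from top: deck region robust
m=ok&(P[...,0]>.4)&(P[...,0]<.8)&(P[...,1]>-.4)&(P[...,1]<0.05)&(P[...,2]>.03)&(P[...,2]<.13)
for nm,X in(("top",P[m]),("scene",S[oks&(S[...,0]>.4)&(S[...,0]<.8)&(S[...,1]>-.4)&(S[...,1]<.05)&(S[...,2]>.03)&(S[...,2]<.13)])):
    rng=np.random.default_rng(0);best=0
    for _ in range(600):
        A=X[rng.choice(len(X),3,False)];n=np.cross(A[1]-A[0],A[2]-A[0]);n/=np.linalg.norm(n)+1e-12
        if n[2]<0:n=-n
        if abs(n[2]-np.cos(np.radians(35)))>.06: continue
        i=abs((X-A[0])@n)<.002
        if i.sum()>best:best=i.sum();I=i
    Y=X[I];c=Y.mean(0);n=np.linalg.svd(Y-c,full_matrices=False)[2][2];n*=np.sign(n[2])
    print(nm,len(X),best,n,np.degrees(np.arccos(n[2])),"yaw",np.degrees(np.arctan2(-n[1],-n[0])),"d",n@c)
    ex=np.array([-n[0],-n[1]])/np.hypot(*n[:2]);ey=np.array([-ex[1],ex[0]])
    print(np.percentile(Y[:,:2]@ex,[0.5,99.5]),np.percentile(Y[:,:2]@ey,[.5,99.5]))
E
```

```text
knob [ 0.56  -0.116  0.145]
barR [ 0.537 -0.276  0.138]
rollL [ 0.603 -0.138  0.118]
rollR [ 0.537 -0.27   0.136]
lipL [ 0.553 -0.051  0.012]
lipR [ 0.457 -0.317  0.015]
ledgeL [ 0.618 -0.073  0.247]
ledgeR [ 0.522 -0.343  0.25 ]
floor [0.45  0.217 0.008]
eraser [0.538 0.205 0.021]
rimL [0.441 0.334 0.049]
rimR [0.447 0.106 0.05 ]
brush [ 0.337 -0.3    0.009]
s knob [ 0.552 -0.121  0.148]
s rollL [ 0.599 -0.163  0.109]
s rollR [ 0.54  -0.271  0.085]
s deck [ 0.604 -0.29   0.104]
s bar [ 0.55  -0.207  0.131]
s lip [ 0.51  -0.223  0.014]
2059 ((0.4853614568710327, 0.29778212308883667), (0.3704274892807007, 0.4041838049888611), 0.020524829626083374) [0.3001022  0.09566176 0.04000683] [0.67050996 0.49993868 0.0559697 ]
2703 ((0.4547468423843384, 0.22150835394859314), (0.3000015318393707, 0.24113407731056213), 0.1597335785627365) [0.30477959 0.10075021 0.04201627] [0.60480389 0.34209937 0.05446368]
top 5316 2680 [-0.53334328  0.19469397  0.82318844] 34.59474604048426 yaw -20.054325934291967 d -0.29394849640816756
[0.57182333 0.65556087] [-0.14697369  0.2418593 ]
scene 9523 3953 [-0.53838677  0.19907305  0.81884651] 35.03050900938961 yaw -20.292298734081204 d -0.29871220612659716
[0.57420314 0.70687781] [-0.14711371  0.23752717]
```

View pics/crop1.png

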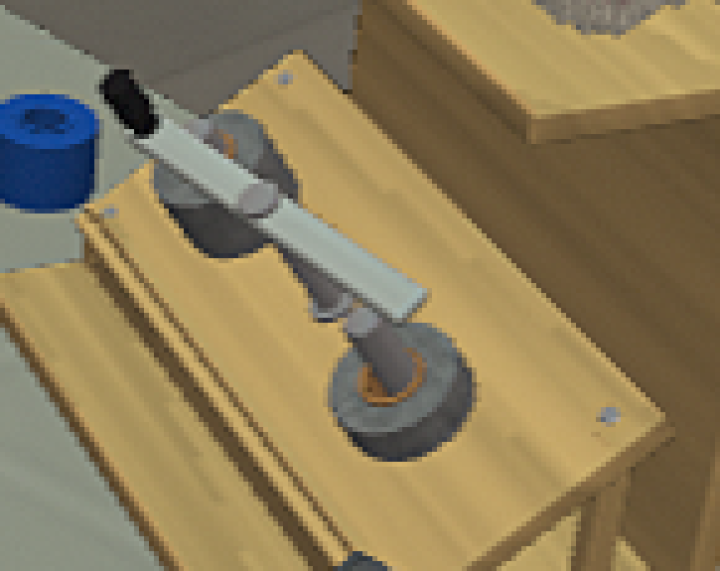

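The crop shows the wide roll on the left (+y) spindle at (225,190), near the knob (125,100), and the narrow roll on the right at (400,390). The blue roll stands on the table at (45,150). Next I'll fit the rack pose.

```bash
cat >> h.py <<'E'
from scipy.spatial.transform import Rotation as Ro
def deck(p):
    Rk=Ro.from_euler('z',p[2],degrees=True)*Ro.from_euler('y',-35,degrees=True)
    return Rk.as_matrix(),np.array([p[0],p[1],.075])
E
python3 - <<'E'
from h import *
from scipy.optimize import least_squares
s=load("scene.npz");t=load("top.npz")
k=145/720
L=[((65,150,0),(298,52)),((-65,150,0),(80,215)),((65,-150,0),(668,415)),((0,-75,58),(360,320)),((0,-95,67),(414,303)),((0,0,70),(258,193)),((0,85,97),(118,76)),]
M=np.array([l[0] for l in L])/1000; px=np.array([l[1] for l in L])*k+[310,175]
T=[((0,85,97),(447,243)),((0,-95,67),(562,265)),((-65,150,0),(402,262)),((-65,-150,0),(560,325))]
MT=np.array([l[0] for l in T])/1000; pt=np.array([l[1] for l in T])*.7
def res(p,o=None):
    R,o=deck(p); return np.r_[proj(s,M@R.T+o)-px,(proj(t,MT@R.T+o)-pt)]
f=least_squares(lambda p:res(p).ravel(),[.57,-.2,-20],loss='soft_l1')
print(f.x);print(res(f.x).round(1))
R,o=deck(f.x)
# depth checks: scene cloud in deck frame
S,ok=cloud(s);D=(S[ok]-o)@R
for n,b in dict(deckface=((-.06,.06),(.0,.05),(-.01,.01)),bartop=((-.012,.012),(-.09,.06),(.06,.075)),wide=((-.03,.03),(.045,.105),(.03,.05)),narrow=((-.03,.03),(-.105,-.045),(.015,.035)),knob=((-.015,.015),(.07,.1),(.075,.105))).items():
    m=np.all([(D[:,i]>b[i][0])&(D[:,i]<b[i][1]) for i in range(3)],0);X=D[m]
    print(n,len(X),(np.median(X,0)*1000).round(1),(np.percentile(X,[3,97],axis=0)*1000).round(1).tolist())
# tray
P,ok=cloud(t)
m=ok&(P[...,2]>.042)&(P[...,2]<.056)&(P[...,0]>.28)&(P[...,0]<.64)&(P[...,1]>.05)&(P[...,1]<.352)
X=P[m][:,:2];n,l=cv2.connectedComponents(m.astype(np.uint8));i=np.bincount(l[m]).argmax();X=P[l==i][:,:2]
print("tray",cv2.minAreaRect(X.astype(np.float32)),X.min(0),X.max(0))
E
```

```text
[  0.5865827   -0.21476844 -18.84075081]
[[ -2.5  -1.7]
 [ -4.    1. ]
 [  0.   -0.6]
 [  0.1  -0.1]
 [ -7.4   6.2]
 [ -0.5   1.6]
 [  3.2  -3.3]
 [  0.9  -2. ]
 [ -1.9   6.2]
 [  2.9 -12.2]
 [  8.5 -14.1]]
deckface 747 [-14.   25.3  -1.4] [[-57.0, 1.5, -4.2], [57.6, 48.6, 1.9]]
bartop 378 [ 2.5 -7.5 65.8] [[-10.0, -81.3, 62.5], [11.3, 54.3, 71.8]]
wide 213 [ 9.5 68.8 39.1] [[-25.0, 52.1, 31.7], [24.6, 92.9, 44.4]]
narrow 459 [ -4.9 -82.3  23.6] [[-26.3, -100.7, 16.6], [21.0, -55.8, 30.3]]
knob 57 [-10.1  80.4  89.8] [[-14.4, 76.5, 77.8], [-4.3, 92.3, 96.5]]
tray ((0.4547468423843384, 0.22150835394859314), (0.3000015318393707, 0.24113407731056213), 0.1597335785627365) [0.30477959 0.10075021] [0.60480389 0.34209937]
```

Run:
```python
from h import *
from scipy.optimize import least_squares
s=load("scene.npz");t=load("top.npz")
k=145/720
M=np.array([(65,150,0),(-65,150,0),(65,-150,0),(0,-75,58),(0,0,70)])/1000; px=np.array([(298,52),(80,215),(668,415),(360,320),(258,193)])*k+[310,175]
K=np.array([(0,85,97),(0,-95,67)])/1000; pk=np.array([(118,76),(414,303)])*k+[310,175]
pt=np.array([(447,243),(562,265)])*.7
S,ok=cloud(s);
def res(p):
    R,o=deck(p); B=K@Ro.from_rotvec([0,0,p[3]]).as_matrix().T@R.T+o
    return np.r_[proj(s,M@R.T+o)-px,proj(s,B)-pk,proj(t,B)-pt]
f=least_squares(lambda p:res(p).ravel(),[.57,-.2,-20,0.1],loss='soft_l1')
print(f.x);print(res(f.x).round(1))
p=f.x;R,o=deck(p)
T,okt=cloud(t)
for nm,X in (("s",S[ok]),("t",T[okt])):
  D=(X-o)@R
  for n,b in dict(deckface=((-.06,.06),(.0,.05),(-.01,.01)),wide=((-.03,.03),(.045,.105),(.036,.05)),narrow=((-.03,.03),(-.105,-.045),(.018,.032)),knob=((-.025,.015),(.07,.1),(.077,.105)),bar=((-.02,.02),(-.09,.06),(.062,.073))).items():
    m=np.all([(D[:,i]>b[i][0])&(D[:,i]<b[i][1]) for i in range(3)],0);Y=D[m]
    print(nm,n,len(Y),(np.median(Y,0)*1000).round(1),(np.percentile(Y,[3,97],axis=0)*1000).round(1).tolist())
    if n=='bar': print(np.polyfit(Y[:,1],Y[:,0],1))
  W=(X-[p[0],p[1],0])@Ro.from_euler('z',p[2],degrees=True).as_matrix()
  m=(abs(W[:,2]-.25)<.008)&(abs(W[:,1])<.14)&(abs(W[:,0])<.1)
  Y=W[m];bins=[np.percentile(Y[abs(Y[:,1]-y)<.02][:,0],1).round(4) for y in(-.1,-.05,0,.05,.1)];print("ledge front",bins)
  m=(abs(W[:,2]-.013)<.008)&(abs(W[:,1])<.13)&(W[:,0]<-.05)&(W[:,0]>-.15)
  Y=W[m];print("foot front",[np.percentile(Y[abs(Y[:,1]-y)<.02][:,0],2).round(4) for y in(-.1,-.05,0,.05,.1)] if len(Y) else 0)
```

```text
[  0.58980784  -0.21583109 -20.66754101   0.1630023 ]
[[ 1.1 -1.9]
 [-0.9  0.1]
 [-0.1  0. ]
 [ 0.3 -0.5]
 [ 0.8  1. ]
 [ 0.5  0.2]
 [-1.1  0.4]
 [-0.7  1. ]
 [ 0.1 -0.4]]
s deckface 737 [-14.  25.   1.] [[-57.1, 1.5, -1.7], [57.5, 48.5, 4.4]]
s wide 188 [ 6.4 68.1 42.5] [[-28.5, 51.3, 37.6], [20.0, 92.6, 45.8]]
s narrow 425 [ -5.4 -82.4  24.2] [[-26.7, -101.0, 18.7], [20.2, -56.0, 27.8]]
s knob 84 [-16.6  78.7  92.3] [[-23.6, 74.7, 78.1], [-9.6, 89.0, 99.8]]
s bar 463 [  2.4 -23.5  67.4] [[-15.7, -84.7, 64.0], [17.7, 55.4, 71.7]]
[-0.18292078 -0.00179388]
ledge front [np.float64(-0.0254), np.float64(-0.0258), np.float64(-0.0259), np.float64(-0.0268), np.float64(-0.0273)]
foot front [np.float64(-0.0961), np.float64(-0.0964), np.float64(-0.097), np.float64(-0.0972), np.float64(-0.0976)]
t deckface 617 [-0.5 25.4  1.2] [[-56.2, 1.9, -2.1], [32.3, 48.3, 5.6]]
t wide 256 [ 4.7 79.1 43. ] [[-14.5, 53.0, 38.0], [19.8, 100.1, 46.5]]
t narrow 217 [ -8.8 -71.7  23.9] [[-27.5, -95.4, 19.7], [21.3, -51.5, 27.5]]
t knob 57 [-14.5  85.2  96.5] [[-23.6, 78.1, 78.7], [-9.6, 91.9, 100.4]]
t bar 502 [  2.5 -17.8  67.5] [[-15.8, -84.5, 63.9], [18.1, 55.7, 71.4]]
[-0.18134774 -0.00074051]
ledge front [np.float64(-0.0257), np.float64(-0.0258), np.float64(-0.0267), np.float64(-0.0267), np.float64(-0.0274)]
foot front [np.float64(-0.096), np.float64(-0.0967), np.float64(-0.0971), np.float64(-0.0973), np.float64(-0.0978)]
```

```bash
cat >> h.py <<'E'
RD,OD=deck((.5885,-.2155,-20.2))
TOOLD=RD@np.diag([-1,1,-1])
def dk(x,y,z): return OD+RD@(np.array([x,y,z])/1000)
def go(g,Rt,env):   # grasp point target g, tool matrix -> shift(units), turn(units)
    s=env.get_obs();Rc=Ro.from_euler('xyz',s["tool_rot"],degrees=True).as_matrix()
    tcp=np.asarray(g)-.003*Rt[:,2]
    a=Rc.T@(tcp-s["tool_pos"])/.03; b=np.degrees(Ro.from_matrix(Rc.T@Rt).as_rotvec())/6
    print("shift",a.round(2),"turn",b.round(2),"tcp",tcp.round(3))
E
python3 - <<'E'
from h import *
from cell import env
Rc=Ro.from_euler('xyz',env.get_obs()["tool_rot"],degrees=True).as_matrix()
go((.42,.32,.32),Rc,env)
a=.172
go(dk(-85*np.sin(a),85*np.cos(a),92+70),TOOLD,env)
E
```

```text
shift [-9.06 -6.57 -2.64] turn [0. 0. 0.] tcp [0.42  0.32  0.323]
shift [-17.26 -18.37   1.43] turn [-0.09 -5.83 -0.24] tcp [ 0.517 -0.1    0.202]
```

```bash
python3 -m creep '[87,-9,-6.5,-2.6,0,0,0, 87,-9,-6.5,-2.6,0,0,0, 87,-9,-6.5,-2.6,0,0,0, 87,-9,-6.5,-2.6,0,0,0, 87,-9,-6.5,-2.6,0,0,0, 87,-9,-6.5,-2.6,0,0,0, 87,-9,-6.5,-2.6,0,0,0, 87,-9,-6.5,-2.6,0,0,0, 87,-14,-14,-2.6,0,-3,0, 87,-14,-14,-2.6,0,-3,0, 87,-14,-14,-2.6,0,-3,0, 87,-14,-14,-2.6,0,-3,0]'
python3 - <<'E'
from h import *
from cell import env
a=.172
go(dk(-85*np.sin(a),85*np.cos(a),92+70),TOOLD,env)
E
```

```text
time_s: 1.3
tool_pos: [0.4594, 0.127, 0.3218]
tool_rot: [-180.0, 18.0, 158.6]
force: [1.3, 0.0, 0.7]
grip_width: 0.0868
grasp_force: 0.0
shift [-3.1  -6.34  5.22] turn [-0.1  -2.83 -0.18] tcp [ 0.517 -0.1    0.202]
```

```bash
python3 -m creep '[87,-3.1,-6.3,3,0,-2.8,-0.2, 87,-3.1,-6.3,3,0,-2.8,-0.2, 87,-3.1,-6.3,3,0,-2.8,-0.2, 87,-3.1,-6.3,3,0,-2.8,-0.2, 87,-3.1,-6.3,3,0,-2.8,-0.2, 87,-3.1,-6.3,5.2,0,-2.8,-0.2, 87,-3.1,-6.3,5.2,0,-2.8,-0.2, 87,-3.1,-6.3,5.2,0,-2.8,-0.2, 87,-3.1,-6.3,5.2,0,-2.8,-0.2]'
python3 - <<'E'
from h import *
from cell import env
a=.172
go(dk(-85*np.sin(a),85*np.cos(a),92),TOOLD,env)
c=env.read_camera("wrist");np.savez("w1.npz",**c)
im=cv2.resize(c["color"][:,:,::-1],(784,588)).copy()
for n,q in dict(knobtop=dk(-85*np.sin(a),85*np.cos(a),97),pivot=dk(0,0,70),tipL=dk(0,75,58),tipR=dk(0,-75,58),cor=dk(-65,150,0)).items():
    u=proj(c,q)[0]*1.4; cv2.drawMarker(im,(int(u[0]),int(u[1])),(0,0,255),0,14,1); print(n,u)
cv2.imwrite("pics/w1.png",im)
E
```

```text
time_s: 2.2
tool_pos: [0.5141, -0.104, 0.1987]
tool_rot: [-179.2, 34.4, 159.3]
force: [-1.0, 0.1, -0.6]
grip_width: 0.087
grasp_force: 0.0
shift [-0.13  0.2   2.28] turn [-0.17 -0.1  -0.06] tcp [ 0.555 -0.114  0.144]
knobtop [402.99539302 341.91898314]
pivot [232.47594485 348.91114192]
tipL [385.3933968  340.06068224]
tipR [ 95.60963602 339.80951392]
cor [516.26828789 198.75655153]
```

View pics/w1.png

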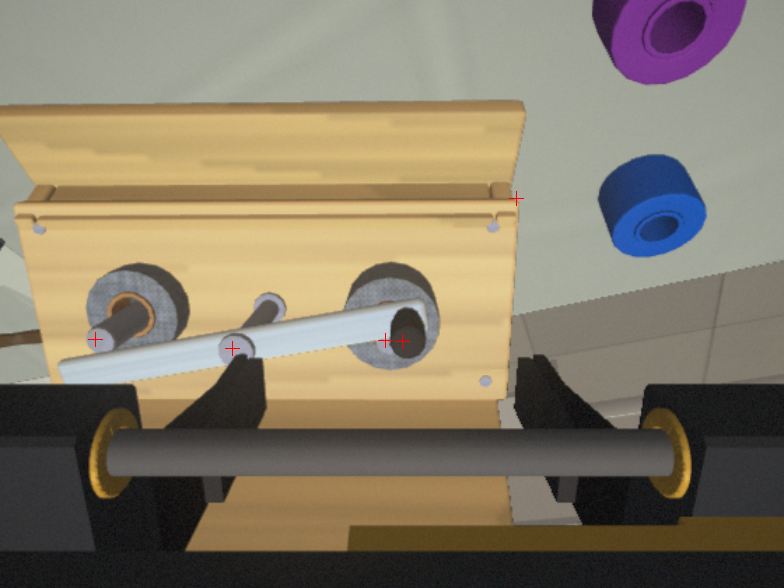

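The wrist view has the knob at (407,340), the pivot at (235,348) and the wide roll under the knob, all on my projected markers. I'll go down and grip the knob.

```bash
python3 -m creep '[60,-0.1,0.2,0.7,-0.2,-0.1,0, 60,-0.1,0.2,1.4,-0.2,-0.1,0, 60,-0.1,0.2,2,-0.2,-0.1,0, 60,-0.1,0.2,2.25,-0.2,-0.1,0, 60,-0.1,0.2,2.25,-0.2,-0.1,0, 0,-0.1,0.2,2.25,-0.2,-0.1,0, 0,-0.1,0.2,2.25,-0.2,-0.1,0, 0,-0.1,0.2,2.25,-0.2,-0.1,0, 0,-0.1,0.2,2.25,-0.2,-0.1,0, 0,-0.1,0.2,2.25,-0.2,-0.1,0, 0,-0.1,0.2,2.25,-0.2,-0.1,0]' 12
python3 - <<'E'
from h import *
from cell import env
a=.172
go(dk(-85*np.sin(a),85*np.cos(a),92),TOOLD,env)
K=lambda a:np.array([-85*np.sin(a),85*np.cos(a)])
for a1 in np.linspace(.172,1.57,12)[1:]:
    d=K(a1)-K(a); print((np.array([-d[0],d[1]])/30).round(2).tolist(),end=' ')
E
```

```text
time_s: 3.35
tool_pos: [0.5573, -0.1105, 0.1493]
tool_rot: [179.6, 35.4, 159.7]
force: [-3.4, -11.0, 2.6]
grip_width: 0.0198
grasp_force: 6.2
shift [ 0.12 -0.13  0.11] turn [ 0.05  0.06 -0.02] tcp [ 0.555 -0.114  0.144]
[0.35, -0.08] [0.69, -0.21] [1.0, -0.38] [1.3, -0.59] [1.56, -0.83] [1.79, -1.11] [1.99, -1.41] [2.14, -1.74] [2.26, -2.08] [2.33, -2.43] [2.35, -2.79]
```

```bash
python3 -m creep '[0,0.1,-0.1,0.05,0,0,0, 0,0.1,-0.1,0.05,0,0,0, 0,0.1,-0.1,0.05,0,0,0]' 12
```

```text
time_s: 3.65
tool_pos: [0.5558, -0.1126, 0.1479]
tool_rot: [179.5, 35.5, 159.6]
force: [-6.8, -4.2, 8.4]
grip_width: 0.0157
grasp_force: 12.0
```

```bash
python3 -m creep '[0,0.18,-0.04,0,0,0,0, 0,0.35,-0.08,0,0,0,0, 0,0.52,-0.14,0,0,0,0, 0,0.69,-0.21,0,0,0,0, 0,0.85,-0.29,0,0,0,0, 0,1.0,-0.38,0,0,0,0, 0,1.15,-0.48,0,0,0,0, 0,1.3,-0.59,0,0,0,0, 0,1.43,-0.71,0,0,0,0, 0,1.56,-0.83,0,0,0,0, 0,1.68,-0.97,0,0,0,0, 0,1.79,-1.11,0,0,0,0]' 12
python3 - <<'E'
from h import *
from cell import env
s=env.get_obs();Rc=Ro.from_euler('xyz',s["tool_rot"],degrees=True).as_matrix()
d=RD.T@(s["tool_pos"]+.003*Rc[:,2]-OD)*1000;print(d,np.arctan2(-d[0],d[1]),np.hypot(d[0],d[1]))
for a in (1.57,1.6): go(dk(-85*np.sin(a),85*np.cos(a),92),TOOLD,env)
E
```

```text
time_s: 4.85
tool_pos: [0.505, -0.126, 0.1171]
tool_rot: [179.4, 35.7, 159.8]
force: [-2.6, 3.2, 6.6]
grip_width: 0.0154
grasp_force: 12.0
[-65.31030093  55.17886599  94.14921537] 0.8692866831427339 85.49937227865492
shift [ 0.66 -1.84  0.04] turn [ 0.11  0.11 -0.  ] tcp [ 0.472 -0.173  0.104]
shift [ 0.65 -1.92  0.04] turn [ 0.11  0.11 -0.  ] tcp [ 0.471 -0.175  0.104]
```

```bash
python3 -m creep '[0,0.14,-0.18,0,0,0,0, 0,0.26,-0.37,0,0,0,0, 0,0.37,-0.57,0,0,0,0, 0,0.47,-0.78,0,0,0,0, 0,0.54,-0.99,0,0,0,0, 0,0.6,-1.21,0,0,0,0, 0,0.64,-1.43,0,0,0,0, 0,0.66,-1.66,0,0,0,0, 0,0.67,-1.83,0,0,0,0, 0,0.67,-1.88,0,0,0,0, 0,0.67,-1.88,0,0,0,0]' 12
python3 - <<'E'
from h import *
from cell import env
s=env.get_obs();Rc=Ro.from_euler('xyz',s["tool_rot"],degrees=True).as_matrix()
d=RD.T@(s["tool_pos"]+.003*Rc[:,2]-OD)*1000;print(d,np.arctan2(-d[0],d[1]),np.hypot(d[0],d[1]))
E
```

```text
time_s: 5.95
tool_pos: [0.47, -0.1707, 0.1033]
tool_rot: [179.4, 35.4, 160.0]
force: [-0.1, 12.7, 6.6]
grip_width: 0.0157
grasp_force: 12.0
[-87.51632225   1.15692286  92.82575508] 1.5575775871570783 87.5239688945669
```

```bash
python3 -m creep '[87,0,0,0,0,0,0, 87,0,0,0,0,0,0, 87,0,0,0,0,0,0, 87,0,0,-0.5,0,0,0, 87,0,0,-1.2,0,0,0, 87,0,0,-2.2,0,0,0, 87,0,0,-2.8,0,0,0, 87,0,0,-2.8,0,0,0, 87,0,0,-2.8,0,0,0]'
python3 - <<'E'
from h import *
from cell import env
for z in (120,30): go(dk(0,75,z),TOOLD,env)
c=env.read_camera("scene");np.savez("s2.npz",**c)
t=env.read_camera("top");np.savez("t2.npz",**t)
cv2.imwrite("pics/s2.png",np.hstack([cv2.resize(x,(400,400),interpolation=3) for x in(c["color"][160:300,320:460,::-1],t["color"][100:240,260:400,::-1])]))
for n,x in(("s",c),("t",t)):
    P,ok=cloud(x);D=(P[ok]-OD)@RD*1000
    m=(abs(D[:,0])<105)&(abs(D[:,1])<20)&(D[:,2]>62)&(D[:,2]<73);Y=D[m];print(n,len(Y),np.polyfit(Y[:,0],Y[:,1],1),Y[:,0].min(),Y[:,0].max())
    m=(np.hypot(D[:,0],D[:,1]-75)<27)&(abs(D[:,2]-43)<5);print(np.median(D[m],0),np.percentile(D[m],[2,98],axis=0).round(1).tolist())
E
```

```text
time_s: 6.85
tool_pos: [0.4519, -0.167, 0.1157]
tool_rot: [-180.0, 33.5, 159.5]
force: [0.5, 0.1, 0.8]
grip_width: 0.0793
grasp_force: 0.0
shift [-3.16  2.57 -0.31] turn [-0.03 -0.25 -0.05] tcp [ 0.548 -0.121  0.176]
shift [-3.24  2.58  2.69] turn [-0.03 -0.25 -0.05] tcp [ 0.597 -0.139  0.102]
s 650 [ 0.00232319 -1.90530831] -85.15162805960418 89.40962712637352
[-2.29184818 69.52342434 41.89636183] [[-24.5, 49.5, 38.5], [21.4, 96.7, 46.9]]
t 450 [-0.00288247  2.11174854] -93.91300955333188 52.70590770293556
[ 0.74666743 75.4239597  42.00197731] [[-24.3, 52.7, 38.4], [21.2, 99.4, 45.9]]
```

View pics/s2.png

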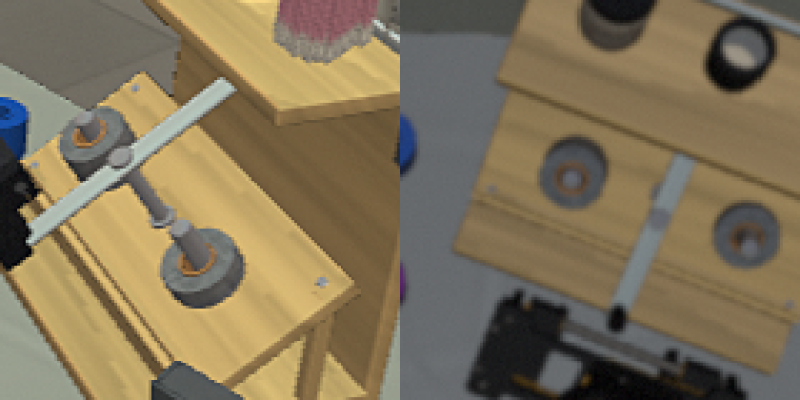

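The keeper bar now lies along the slope. Left half shows the wide roll at (95,140); right half shows it at (572,175), bar at (650,230). The retreat was cut short by reach, so I'll move up-slope first, then sideways over the roll.

```bash
python3 -m creep '[87,-1,0,-0.3,0,-0.2,0, 87,-2,0,-0.3,0,-0.2,0, 87,-3,0,-0.3,0,-0.2,0, 87,-3.2,0.8,-0.3,0,-0.2,0, 87,-3.2,1.7,-0.3,0,-0.2,0, 87,-3.2,2.6,-0.3,0,-0.2,0, 87,-3.2,2.6,-0.3,0,-0.2,0, 87,-3.2,2.6,-0.3,0,-0.2,0]'
python3 - <<'E'
from h import *
from cell import env
s=env.get_obs();Rc=Ro.from_euler('xyz',s["tool_rot"],degrees=True).as_matrix()
print(RD.T@(s["tool_pos"]+.003*Rc[:,2]-OD)*1000)
for z in (120,30): go(dk(0,75,z),TOOLD,env)
E
```

```text
time_s: 7.75
tool_pos: [0.5488, -0.1202, 0.1749]
tool_rot: [-180.0, 34.6, 159.5]
force: [0.3, -0.9, 0.1]
grip_width: 0.087
grasp_force: 0.0
[ -0.19199724  75.70721805 119.09046388]
shift [-0.01 -0.02 -0.03] turn [-0.04 -0.07 -0.04] tcp [ 0.548 -0.121  0.176]
shift [-0.03 -0.01  2.97] turn [-0.04 -0.07 -0.04] tcp [ 0.597 -0.139  0.102]
```

```bash
python3 -m creep '[87,0,0,0.7,0,-0.1,0, 87,0,0,1.4,0,-0.1,0, 87,0,0,2,0,-0.1,0, 87,0,0,2.5,0,-0.1,0, 87,0,0,2.9,0,-0.1,0, 87,0,0,2.9,0,-0.1,0, 0,0,0,2.9,0,-0.1,0, 0,0,0,2.9,0,-0.1,0, 0,0,0,2.9,0,-0.1,0, 0,0,0,2.9,0,-0.1,0, 0,0,0,2.9,0,-0.1,0]' 15
python3 - <<'E'
from h import *
from cell import env
s=env.get_obs();Rc=Ro.from_euler('xyz',s["tool_rot"],degrees=True).as_matrix()
print(RD.T@(s["tool_pos"]+.003*Rc[:,2]-OD)*1000)
E
```

```text
time_s: 8.85
tool_pos: [0.5953, -0.1374, 0.1039]
tool_rot: [-179.9, 35.2, 159.5]
force: [0.6, 0.3, 1.6]
grip_width: 0.0546
grasp_force: 2.8
[-0.30621104 75.6663805  32.48371069]
```

```bash
python3 -m creep '[0,0,0,0,0,0,0, 0,0,0,0,0,0,0, 0,0,0,-0.2,0,0,0, 0,0,0,-0.5,0,0,0, 0,0,0,-0.8,0,0,0, 0,0,0,-1.1,0,0,0, 0,0,0,-1.4,0,0,0, 0,0,0,-1.7,0,0,0, 0,0,0,-2,0,0,0, 0,0,0,-2.3,0,0,0, 0,0,0,-2.5,0,0,0, 0,0,0,-2.5,0,0,0]' 15
python3 - <<'E'
from h import *
from cell import env
s=env.get_obs();Rc=Ro.from_euler('xyz',s["tool_rot"],degrees=True).as_matrix()
print(RD.T@(s["tool_pos"]+.003*Rc[:,2]-OD)*1000)
Rv=Ro.from_euler('xyz',[180,0,90],degrees=True).as_matrix()
V=TOOLD.copy();ez=np.array([0,0,-1.]);y=TOOLD[:,1];V=np.c_[np.cross(y,ez),y,ez]
go((.50,-.02,.28),TOOLD,env);go((.50,-.02,.28),V,env);go((.43,.22,.20),V,env)
c=env.read_camera("wrist");cv2.imwrite("pics/w3.png",c["color"][:,:,::-1])
E
```

```text
time_s: 10.05
tool_pos: [0.5547, -0.1219, 0.1652]
tool_rot: [-179.9, 35.2, 159.5]
force: [0.8, 0.0, -0.9]
grip_width: 0.0544
grasp_force: 15.0
[ -0.73186092  76.13464258 107.62084791]
shift [ 0.16  2.54 -4.9 ] turn [-0.04  0.03 -0.04] tcp [ 0.498 -0.019  0.282]
shift [ 0.1   2.54 -4.88] turn [-0.03  5.87 -0.05] tcp [ 0.5   -0.02   0.283]
shift [ 5.71  9.21 -5.59] turn [-0.03  5.87 -0.05] tcp [0.43  0.22  0.203]
```

View pics/w3.png

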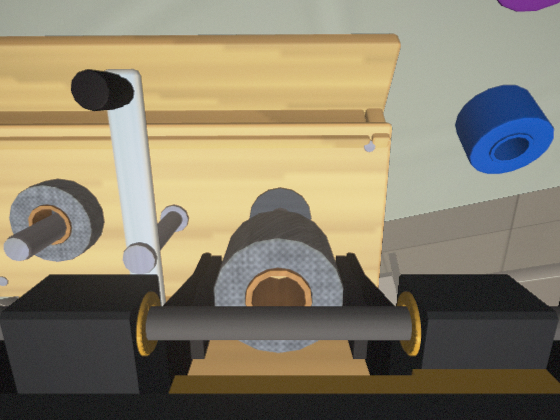

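The roll is in the gripper at (280,285), off the spindle with the bare washer below it at (280,205). The narrow roll is still seated at (55,220). Now for the transfer.

```bash
python3 -m creep '[0,0,0.3,-0.8,0,0,0, 0,0,0.8,-1.8,0,0,0, 0,0.1,1.4,-2.8,0,0,0, 0,0.1,2,-3.8,0,0.5,0, 0,0.1,2.5,-4.8,0,1.4,0, 0,0.3,3,-4.9,0,2.4,0, 0,0.9,4,-5,0,3.4,0, 0,1.8,5,-5,0,4.4,0, 0,2.8,6,-5.1,0,5.4,0, 0,3.8,7,-5.2,0,5.8,0, 0,4.8,8,-5.4,0,5.8,0, 0,5.6,9,-5.5,0,5.8,0]' 15
python3 - <<'E'
from h import *
from cell import env
t=load("top.npz");P,ok=cloud(t);X=P[ok]
m=(X[:,0]>.36)&(X[:,0]<.5)&(abs(X[:,1]-.22)<.05);print("floor z",np.percentile(X[m][:,2],[5,50,95]))
y=RD[:,1];ez=np.array([0,0,-1.]);V=np.c_[np.cross(y,ez),y,ez]
go((.42,.22,.20),V,env);go((.42,.22,.036),V,env)
s=env.get_obs();print(s["tool_pos"],s["tool_rot"],s["grip_width"],s["grasp_force"])
E
```

```text
time_s: 11.3
tool_pos: [0.4312, 0.2137, 0.2013]
tool_rot: [-180.0, 0.3, 159.4]
force: [1.4, 0.4, -1.7]
grip_width: 0.0547
grasp_force: 15.0
floor z [0.00713293 0.0103019  0.01352302]
shift [ 0.42  0.07 -0.06] turn [-0.01  0.05 -0.06] tcp [0.42  0.22  0.203]
shift [0.45 0.07 5.41] turn [-0.01  0.05 -0.06] tcp [0.42  0.22  0.039]
[0.4311614  0.21366676 0.20128724] [-179.96061024    0.2718185   159.42736832] 0.05468207181096856 14.998155031353235
```

```bash
python3 -m creep '[0,0.4,0.1,0.8,0,0,0, 0,0.4,0.1,1.7,0,0,0, 0,0.4,0.1,2.6,0,0,0, 0,0.4,0.1,3.4,0,0,0, 0,0.4,0.1,4.1,0,0,0, 0,0.4,0.1,4.7,0,0,0, 0,0.4,0.1,5.0,0,0,0, 0,0.4,0.1,5.2,0,0,0, 0,0.4,0.1,5.25,0,0,0, 0,0.4,0.1,5.25,0,0,0]' 15
python3 - <<'E'
from h import *
from cell import env
print(env.get_obs()["tool_pos"])
c=env.read_camera("scene");a=cv2.resize(c["color"][145:240,130:290,::-1],(800,475),interpolation=3);cv2.imwrite("pics/s4.png",a)
E
```

```text
time_s: 12.3
tool_pos: [0.4231, 0.2192, 0.0456]
tool_rot: [180.0, 0.4, 159.4]
force: [0.0, -0.6, -0.7]
grip_width: 0.0542
grasp_force: 15.0
[0.42308919 0.21915851 0.04558496]
```

View pics/s4.png

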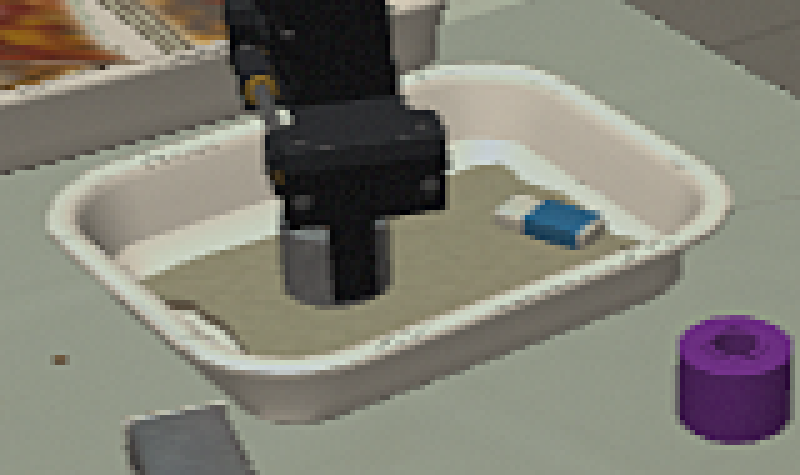

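The roll hangs just above the tray floor at (335,270), clear of the eraser at (550,220). I'll lower it until it touches.

```bash
python3 -m creep '[0,0,0,0.08,0,0,0, 0,0,0,0.16,0,0,0, 0,0,0,0.22,0,0,0, 0,0,0,0.26,0,0,0, 0,0,0,0.26,0,0,0]' 15
```

```text
time_s: 12.85
tool_pos: [0.423, 0.219, 0.0385]
tool_rot: [-179.9, 0.4, 159.5]
force: [-2.7, -1.4, 9.7]
grip_width: 0.0542
grasp_force: 15.0
```

Contact (about 10 N upward), so I'll release and rise straight up.

```bash
python3 -m creep '[60,0,0,-0.03,0,0,0, 70,0,0,-0.03,0,0,0, 80,0,0,-0.03,0,0,0, 80,0,0,-0.03,0,0,0, 80,0,0,-0.3,0,0,0, 80,0,0,-0.8,0,0,0, 80,0,0,-1.5,0,0,0, 80,0,0,-2.5,0,0,0, 80,0,0,-4,0,0,0, 80,0,0,-5.5,0,0,0, 80,0,0,-5.5,0,0,0, 80,0,0,-5.5,0,0,0]' 15
python3 - <<'E'
from h import *
from cell import env
env.read_camera("top")
c=env.read_camera("top");s=env.read_camera("scene")
a=cv2.resize(c["color"][:,:,::-1],(400,300));b=cv2.resize(s["color"][130:340,100:480,::-1],(800,442))
cv2.imwrite("pics/e.png",b[:,:])
for n,x in(("s",s),("t",c)):
    P,ok=cloud(x);X=P[ok];m=(np.hypot(X[:,0]-.422,X[:,1]-.22)<.045)&(X[:,2]>.025)&(X[:,2]<.07);Y=X[m];T=Y[Y[:,2]>np.percentile(Y[:,2],90)-.006] if len(Y) else Y
    print(n,len(Y),np.median(T,0) if len(T) else 0,T.min(0) if len(T) else 0,T.max(0) if len(T) else 0)
E
```

```text
time_s: 14.05
tool_pos: [0.4224, 0.2196, 0.2038]
tool_rot: [179.9, 0.5, 159.4]
force: [0.5, -1.1, -0.5]
grip_width: 0.0798
grasp_force: 0.0
s 333 [0.41847644 0.21312833 0.04485634] [0.39105065 0.1878815  0.04046252] [0.44733759 0.24728715 0.04878767]
t 0 0 0 0
```

View pics/e.png

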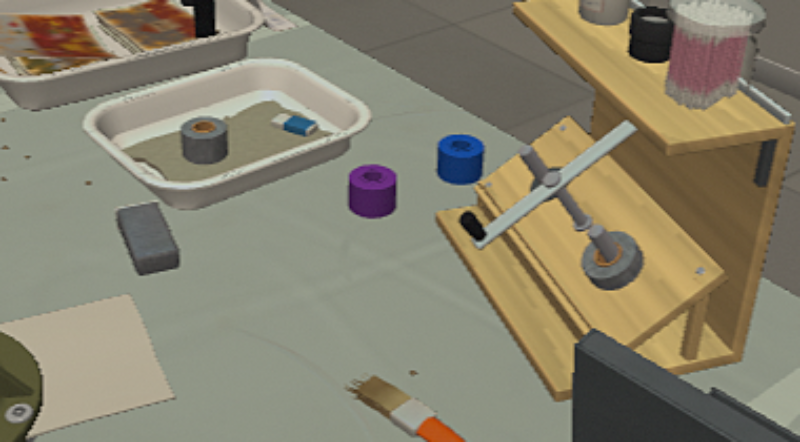

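The roll lies flat in the tray at (204,140), with its top about 46 mm above the table. It is clear of the eraser at (295,124). The bar is open, the narrow roll is still seated at (612,258), and the brush is in place.

```bash
python3 -c "
from cell import env
print(env.sign_off())"
```

```text
the job is handed in; nothing more can be done
None
```

I turned the keeper bar to its open stop and laid the wide roll flat on the tray floor, clear of the eraser; the narrow roll, eraser and brush are where they were, and the job was handed in at about 14 s of the 54 s limit.

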